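Raise the click-stop press stop four clicks and lock it

TASK

The next sleeves sit 1 mm prouder, so raise the height stop on the bench: with a fingertip, push the red peg so that the black dial turns clockwise (seen from above) exactly four clicks from where it stands and rests in that click. Then push the lock lever fully home by its blue knob so that it locks the dial there. Only push - never take the peg or the knob between the fingers - and leave the loose parts lying around the stop where they are.

Things in the scene. Friction and masses are not known exactly. Their poses are not given: they have to be found in the camera images.
- stop_unit: Height stop screwed to the bench (it cannot move): aluminium base plate 150 x 160 x 14 mm carrying a black dial and a lock lever. Origin on the bench top; the plate spans x -63 to +87, y -70 to +90 mm. z up; at zero yaw +x points away from the robot, +y to its left. Besides dial, peg, post and lever knob nothing on it stands higher than 46 mm above the bench.
- dial_axis (a point): Centre of the dial's top face, 50 mm above the bench, on its vertical axis, (0, +30) mm from the plate's origin. The dial is black, 84 mm across, with white ticks 22.5 degrees apart, one a click. In its centre a steel stop post, 14 mm across in a 27 mm collar, stands 8 to 11 mm above the face and rises 0.25 mm a click.
- peg (a point): Middle of the upright red finger peg on the dial, 28 mm from its axis: 12 mm thick, its round steel foot 15 mm across and 3 mm high, its middle 66 mm and its top 79.5 mm above the bench. It is fixed to the dial and goes round with it.
- dial (a joint): Dial angle, rad, growing clockwise seen from above. A spring plunger snaps it into rest at every multiple of 0.3927 (22.5 degrees, one click). It starts resting in click 2; end stops lie just below 0 and above click 10. A push at the peg rises to about 7 N; past halfway the dial snaps on into the next click by itself. At 0 the peg's bearing is 247.5 degrees counter-clockwise from the plate's +x.
- lock_pivot (a point): Vertical pivot axis of the lock lever, 35 mm above the bench, at (-30, -13) mm from the plate's origin.
- lock_knob (a point): Middle of the upright blue knob at the lever's end, 46.5 mm above the bench, 80 mm from the pivot: 18 mm thick, from 33 to 59 mm above the bench, on a flat dark steel lever whose top is 33 mm above the bench. Open it lies at (-68, -83) mm from the plate's origin, locked at (-30, -93) mm.
- lock_lever (a joint): Lock lever angle, rad: 0 open, 0.5 fully home (locked, at its end stop), growing counter-clockwise seen from above: at zero yaw the knob goes away from the robot. It starts near 0 and stays where it is left (about 1.3 N at the knob moves it). Its nose goes between two teeth under the dial, which fits only with the dial resting in a click.
- cast_housing: Loose bystander: light grey cast housing with a cream sleeve in it, 30 x 49 x 37 mm, origin at the centre of its underside.
- cream_sleeve: Loose bystander: cream flanged sleeve, 20 mm across, 18 mm high, origin at the centre of its underside.
- black_sleeve: Loose bystander: black flanged sleeve, 24 mm across, 15 mm high, origin at the centre of its underside.
- ball_bearing: Loose bystander: ball bearing lying flat, 26 mm across, 8 mm high, origin at the centre of its underside.

How it is judged:
On the way:
1. the dial rests four clicks clockwise of its start while the lock lever is still open (distance of peg from where it was at the start of the episode between 0.0372 and 0.0418 m and velocity of joint dial between -0.1 and 0.1 rad/s and value of joint lock_lever below 0.2 rad), for 0.3 s.
At the end, for the whole second after the job is handed in: The dial rests four clicks (90 degrees, within about 6 degrees) clockwise of its start, the lock lever is home (above 0.45 rad), both at rest, and no loose part has moved by more than 15 mm (distance of peg from where it was at the start of the episode between 0.0372 and 0.0418 m and value of joint lock_lever above 0.45 rad and velocity of joint dial between -0.1 and 0.1 rad/s and velocity of joint lock_lever below 0.1 rad/s and distance of each of cast_housing, cream_sleeve, black_sleeve, ball_bearing from where it was at the start of the episode below 0.015 m); the robot touches nothing.
It fails at once if the peg is taken between the fingers instead of pushed (horizontal distance between the grasp point and peg below 0.008 m and contact force between the fingers and dial above 0.5 N).
It fails at once if the lock knob is taken between the fingers instead of pushed (horizontal distance between the grasp point and lock_knob below 0.008 m and contact force between the fingers and lock_lever above 0.5 N).
It fails at once if a loose part round the stop is moved more than 15 mm or lifted (distance of any of cast_housing, cream_sleeve, black_sleeve, ball_bearing from where it was at the start of the episode above 0.015 m).
It also fails if it takes over 54 s, if anything falls off the work surface, if the arm or the gripper's body presses on something with over 40 N, if the wrist force passes 120 N, or if a joint passes its speed limit or range.

ROBOT

A 7-joint arm with a two-finger parallel gripper is mounted at the origin on a cart in front of the work surface, level with it; the furniture and walls round the work are solid. World frame = base frame: x ahead of the robot, y to its left, z up, the work surface at z = 0. Lengths are in m, angles in rad, forces in N, time in s.
With the tool pointing down it reaches from about 0.4 to 0.85 m from the base axis. Payload 4.5 kg.
Tool frame: the origin (TCP) lies midway between the tips of the shut fingers; the grasp point (between the pads) lies 19 mm behind it; z points along the fingers, y is the line along which they close (so a half turn about z gives the same grasp; the last joint's range is limited). The gripper opens to 88 mm and grips with 3 to 60 N. Pads are 18 mm wide; open, the fingers measure 123 mm over their backs; the gripper's body (75 mm by 187 mm) begins 45 mm behind the grasp point.
Start: joints at [0.034, 0.689, -0.195, 1.565, 0.157, 0.902, -0.215], TCP at [0.625, 0, 0.239] pointing down, gripper open.
Joint ranges: [-3.01, 3.01], [-0.46, 2.08], [-1.47, 1.51], [0.13, 2.56], [-1, 4.14], [0.04, 2.09], [-2.66, 2.66]. Speed limits (rad/s): [2.57, 2.57, 3.14, 3.14, 3.14, 3.14, 3.14].

INTERFACE

Orientations are given as a unit quaternion [x, y, z, w].
In Python, from plant import r gives the robot as it stands. The module is installed in compiled form; this text tells all that it offers.
- The arm moves only by the tool step_arm, never from a script. Its argument "series" is a list of rows, each a list of 7 numbers: the shift along the world's x, y, z in mm, then the turn, a rotation vector about the world's x, y, z in rad, then the closure, from 0 (fully open) to 1 (shut). A call has 1 to 20 rows; each row shifts and turns the commanded pose from where the row before left it; what a row does not reach is not made up. A row lasts 1/10 s, in which the tool goes at most 50 mm and 8.59 degrees, less where a joint would pass 70% of its speed; a pose out of reach is approached as far as the arm can. A call is refused whole if a number of a shift passes 50 or a number of a turn 0.15, either way. A call with a gripper value outside its range is refused whole. The fingers move at their own pace and stop on an object; "force" is the grip in N (left out, the last holds). Time passes only in rows, so rows that do not move let the fingers close. It gives the time, the measured TCP pose, the force, the opening and the grip force at its end, in the units of the state.
- r.get_state(): the state, without advancing time (a new reading comes with each control period).
- r.snapshot(name): name is "scene" or "side" or "wrist"; returns (picture, depth): 480x640x3 uint8, blue, green, red; 480x640 float32, m along the optical axis (not along the pixel's ray), 0 where there is no reading.
- r.get_calibration(name): a dict with "intrinsics" (3x3 intrinsics, pixels), "dist_coeffs" ([k1, k2, p1, p2, k3] as OpenCV has them; the pictures are not rectified), "pose" (4x4, takes a point from camera to world coordinates). Camera axes: x right, y up, looking along -z (the intrinsics and any distortion apply to the point x, -y, -z); pixel columns grow to the right and rows downward; lengths in m; the calibration is good to about 2 mm. A picture is of the moment at which its call begins: read the wrist's pose just before it. get_calibration takes no time and is no camera call; for the wrist camera it gives the pose at the moment of the call.
- r.finish_job(): hands the job in; it is judged then, once.
The state is a dict: "clock": time; "q": joint angles; "qd": joint speeds; "joint_torque": joint torques, N m; "tool_pos": TCP position; "eef_rot": TCP orientation; "contact_force": force on the tool from outside, world axes, zero at the start; "moment": the same for the moment, N m; "opening": opening from 0.0 (shut) to 1.0 (fully open); "finger_force": force on a finger pad.
Only numpy, scipy, OpenCV 4.12 (cv2) and the standard library are available. Lean on these libraries where they do the work, as an engineer would, in place of code of your own. Each camera call takes 0.05 s, during which the arm holds its last target. There are 200 camera calls.

## Working session

There is one attempt and no reset: what is moved stays moved. The work goes in short steps, Python scripts to look and compute and a tool call to move; the robot and the scene stay as the last step left them, time stands still between calls to the robot, and variables do not carry over. Pictures are saved under pics/ and viewed, at most 10 in all, crops included, and the job is handed in when it is done.

Besides the shell and the picture viewer there is one more tool, called after ">>>" as name(argument=value, ...) on one line, values as JSON. step_arm: Moves the arm, as the interface text tells. Its arguments: {"type":"object","properties":{"series":{"type":"array"},"force":{"type":"number"}},"required":["series"]}

```bash
mkdir -p pics
cat > h.py <<'E'
import numpy as np, cv2
from plant import r
def ray(c,uv):
    K=np.array(c["intrinsics"]);d=np.array(c["dist_coeffs"]);T=np.array(c["pose"])
    p=cv2.undistortPoints(np.array([[uv]],float),K,d)[0,0]
    return T[:3,3],T[:3,:3]@np.array([p[0],-p[1],-1])
def onz(c,uv,z):
    o,v=ray(c,uv);return o+v*(z-o[2])/v[2]
def blobs(im,col,amin=40):
    h=cv2.cvtColor(im,cv2.COLOR_BGR2HSV)
    if col=="red": m=cv2.inRange(h,(0,120,60),(8,255,255))|cv2.inRange(h,(172,120,60),(180,255,255))
    else: m=cv2.inRange(h,(100,120,50),(128,255,255))
    n,l,s,c=cv2.connectedComponentsWithStats(m)
    return [(c[i].round(1).tolist(),s[i].tolist()) for i in range(1,n) if s[i][4]>amin],l
def pts(dep,c,mask):
    out=[]
    for y,x in zip(*np.nonzero(mask&(dep>0))):
        o,v=ray(c,(x,y));out.append(o+v*dep[y,x])
    return np.array(out)
E
python3 - <<'E'
from h import *
print(r.get_state())
ims=[]
for n in("scene","side","wrist"):
    c=r.get_calibration(n);im,d=r.snapshot(n);cv2.imwrite(f"pics/{n}0.png",im)
    print(n,np.array(c["pose"]).round(3).tolist())
    for col,z in(("red",.066),("blue",.0465)):
        b,l=blobs(im,col)
        for cc,s in b: print(col,cc,s,onz(c,cc,z).round(4),"depth",d[int(cc[1]),int(cc[0])])
E
```

```text
{'clock': 0.0, 'q': array([ 0.03380332,  0.68998051, -0.19449816,  1.56631952,  0.15728396,
        0.90250339, -0.21510093]), 'qd': array([ 1.62331045e-03,  5.03675778e-04, -2.14718110e-03,  5.54362575e-04,
       -1.60790787e-03,  9.10791471e-04, -3.19686204e-05]), 'joint_torque': array([ 3.38560185e-04, -5.27571630e+01, -1.26686912e+00, -1.53434461e+01,
       -5.26333472e-02,  6.56995355e-03,  1.65937727e-04]), 'tool_pos': array([ 6.24376758e-01, -5.64003784e-05,  2.37918330e-01]), 'eef_rot': array([ 7.07087049e-01,  7.07125926e-01, -6.88506929e-04, -5.96593281e-04]), 'contact_force': array([-0.77267375,  0.08393044, -0.83950181]), 'moment': array([0.00120022, 0.06980344, 0.04295332]), 'finger_force': 0.0, 'opening': 1.0001273675307265}
scene [[0.58, 0.476, -0.661, 0.025], [-0.815, 0.353, -0.46, -0.439], [0.014, 0.805, 0.593, 0.565], [0.0, 0.0, 0.0, 1.0]]
red [530.4, 55.4] [516, 25, 30, 62, 1284] [ 1.6086 -0.0377  0.066 ] depth 0.68814147
red [299.3, 227.7] [296, 220, 7, 17, 104] [ 0.5848 -0.0189  0.066 ] depth 0.84956133
blue [619.2, 220.5] [617, 212, 7, 17, 55] [ 0.9397 -0.4147
[... 245 characters left out ...]
51, -0.757, -0.705], [0.006, 0.758, 0.652, 0.645], [0.0, 0.0, 0.0, 1.0]]
red [466.6, 177.0] [441, 144, 60, 79, 2505] [0.8638 0.1511 0.066 ] depth 0.52042663
red [294.6, 235.8] [291, 228, 8, 17, 120] [ 0.5844 -0.0184  0.066 ] depth 0.88895565
blue [246.3, 286.7] [241, 279, 12, 17, 161] [ 0.5225 -0.1099  0.0465] depth 0.8316057
wrist [[1.0, -0.001, 0.001, 0.625], [0.001, 0.948, 0.319, 0.082], [-0.001, -0.319, 0.948, 0.384], [0.0, 0.0, 0.0, 1.0]]
red [106.9, 171.9] [102, 166, 10, 13, 42] [0.4389 0.0431 0.066 ] depth 0.36082238
red [269.6, 242.5] [265, 237, 11, 12, 93] [ 0.5824 -0.0233  0.066 ] depth 0.32137287
blue [223.0, 315.0] [220, 307, 8, 19, 117] [ 0.5262 -0.1121  0.0465] depth 0.37367925
```

View pics/wrist0.png

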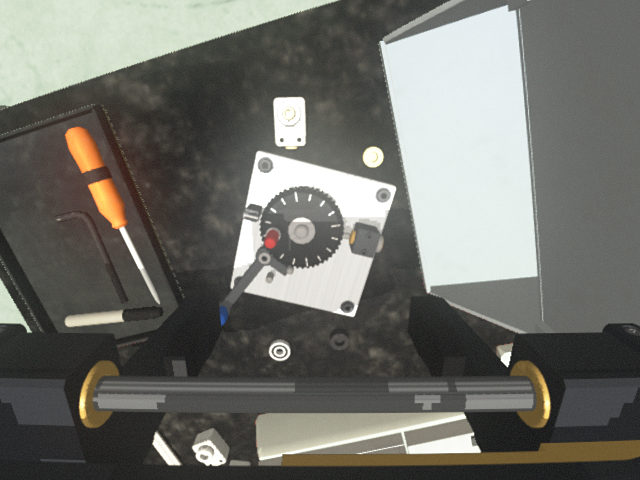

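View pics/side0.png

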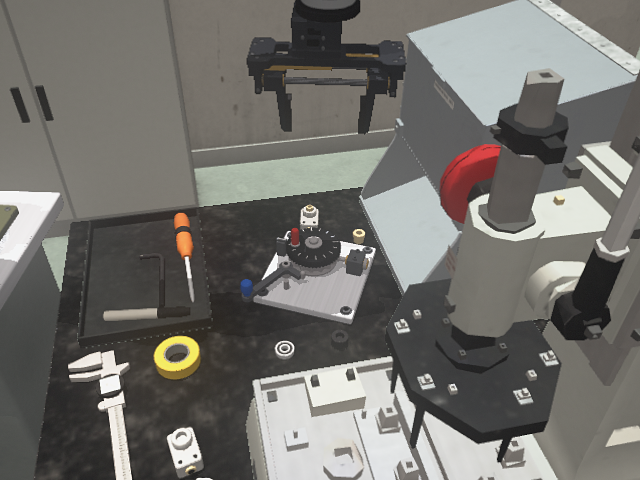

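The wrist view (up is +y, right is +x) shows the dial around (302,230), the red peg at (270,242), the lever running down to the blue knob at (223,315), and the plate screws at (265,165), (382,195) and (347,307). The side view shows the same layout, with a grey cabinet and chute on the +x side. Next I'll fit the dial and plate and check the clearance to the chute.

Run:
```python
from h import *
for n in("scene","side","wrist"):
    c=r.get_calibration(n);im,d=r.snapshot(n)
    K=np.array(c["intrinsics"]);T=np.array(c["pose"])
    g=np.stack(np.meshgrid(np.arange(640.),np.arange(480.)),-1).reshape(-1,1,2)
    p=cv2.undistortPoints(g,K,np.array(c["dist_coeffs"]))[:,0]
    P=(np.c_[p[:,0],-p[:,1],-np.ones(len(p))]*d.reshape(-1,1))@T[:3,:3].T+T[:3,3]
    P=P.reshape(480,640,3);ok=d>0
    near=ok&(np.hypot(P[...,0]-.611,P[...,1]+.015)<.06)
    m=near&(abs(P[...,2]-.05)<.003)
    q=P[m][:,:2].astype(np.float32);
    print(n,"dial enclosing",cv2.minEnclosingCircle(q), len(q), np.median(P[m][:,2]))
    m=ok&(np.hypot(P[...,0]-.611,P[...,1]+.015)<.15)&(abs(P[...,2]-.014)<.004)
    q=P[m][:,:2].astype(np.float32);print(" plate",cv2.minAreaRect(q),len(q))
    for col in("red","blue"):
        b,l=blobs(im,col)
        for cc,s in b:
            x,y=int(cc[0]),int(cc[1]); 
            if np.hypot(*(P[y,x,:2]-[.58,-.05]))<.1:print(" ",col,P[y,x].round(4),"zmax/min",np.percentile(P[s[1]:s[1]+s[3],s[0]:s[0]+s[2],2],[5,95]).round(3))
    for z0 in(.1,.16,.22):
        mm=ok&(P[...,2]>z0)&(P[...,2]<z0+.06)&(P[...,0]>.64)&(abs(P[...,1]+.02)<.12)
        if mm.any():print("  obst x",z0,np.percentile(P[mm][:,0],[.5,5]).round(3),mm.sum())
    if n=="wrist":
        for u in((265,165),(382,195),(347,307)):print("screw",onz(c,u,.015).round(4))
        print("post",onz(c,(302,230),.058).round(4))
```

```text
scene dial enclosing ((0.6050518751144409, -0.013007544912397861), 0.049026232212781906) 1077 0.050554197769189124
 plate ((0.6537827849388123, -0.02320760488510132), (0.2721654176712036, 0.2126297503709793), 75.65788269042969) 4545
  red [ 0.5788 -0.0228  0.0723] zmax/min [0.054 0.08 ]
  blue [ 0.5152 -0.1154  0.0545] zmax/min [0.034 0.06 ]
  obst x 0.1 [0.763 0.77 ] 3912
  obst x 0.16 [0.762 0.767] 6223
  obst x 0.22 [0.668 0.673] 6831
side dial enclosing ((0.6120801568031311, -0.015941649675369263), 0.04266204312443733) 1248 0.05027805007802272
 plate ((0.6541717648506165, -0.023860260844230652), (0.26976704597473145, 0.21067005395889282), 75.44392395019531) 5147
  red [ 0.584  -0.0243  0.0725] zmax/min [0.052 0.08 ]
  blue [ 0.5238 -0.1184  0.0564] zmax/min [0.001 0.06 ]
  obst x 0.1 [0.762 0.765] 656
  obst x 0.16 [0.762 0.765] 1883
  obst x 0.22 [0.67  0.678] 4005
wrist dial enclosing ((0.6105554699897766, -0.01640060730278492), 0.042731236666440964) 4509 0.04993101617037865
 plate ((0.6544684767723083, -0.022478505969047546), (0.2715173363685608, 0.21179687976837158), 75.70348358154297) 14202
  red [ 0.5841 -0.0182  0.0799] zmax/min [0.069 0.08 ]
  blue [ 0.5274 -0.1074  0.0528] zmax/min [-0.     0.238]
  obst x 0.1 [0.762 0.764] 5437
  obst x 0.16 [0.762 0.763] 17848
  obst x 0.22 [0.669 0.669] 6366
screw [0.5745 0.0431 0.015 ]
screw [0.6959 0.0123 0.015 ]
screw [ 0.6632 -0.1195  0.015 ]
post [ 0.6132 -0.0134  0.058 ]
```

The dial centre is about (0.611,-0.016). The plate yaw is about -14.2°, which puts the peg at (0.583,-0.020), in agreement with the colour fix. The knob is near (0.523,-0.111). The chute is clear, at x>0.76. Now I'll shut the fingers and go down behind the peg on its -y side.

>>> step_arm(series=[[0,0,0,0,0,0,1],[-10,-13,0,0,0,0,1],[-11,-13,0,0,0,0,1],[-10,-13,0,0,0,0,1],[-10,-13,0,0,0,0,1],[0,0,-20,0,0,0,1],[0,0,-20,0,0,0,1],[0,0,-20,0,0,0,1],[0,0,-20,0,0,0,1],[0,0,0,0,0,0,1],[0,0,0,0,0,0,1]], force=20)

```text
clock: 1.4
tool_pos: [0.584, -0.0523, 0.159]
eef_rot: [0.707, 0.707, -0.0, -0.0]
contact_force: [0.3, -0.1, 1.0]
opening: 0.027
finger_force: 0.0
```

>>> step_arm(series=[[0,0,-20,0,0,0,1],[0,0,-20,0,0,0,1],[0,0,-20,0,0,0,1],[0,0,-16,0,0,0,1],[0,0,-8,0,0,0,1],[0,0,-8,0,0,0,1],[0,0,0,0,0,0,1],[0,6,0,0,0,0,1],[0,6,0,0,0,0,1],[0,0,0,0,0,0,1]])

```text
clock: 2.4
tool_pos: [0.5846, -0.038, 0.0674]
eef_rot: [0.706, 0.708, 0.001, 0.0]
contact_force: [-0.5, 1.1, 0.1]
opening: 0.003
finger_force: 0.0
```

Run:
```python
from h import *
im,d=r.snapshot("side");a=cv2.resize(im[170:310,220:400],(720,560),interpolation=2);cv2.imwrite("pics/s1.png",a)
print(r.get_state()["contact_force"],r.get_state()["tool_pos"])
```

```text
[ 0.43496543  0.24207047 -0.10800025] [ 0.58441465 -0.03879749  0.06728413]
```

View pics/s1.png

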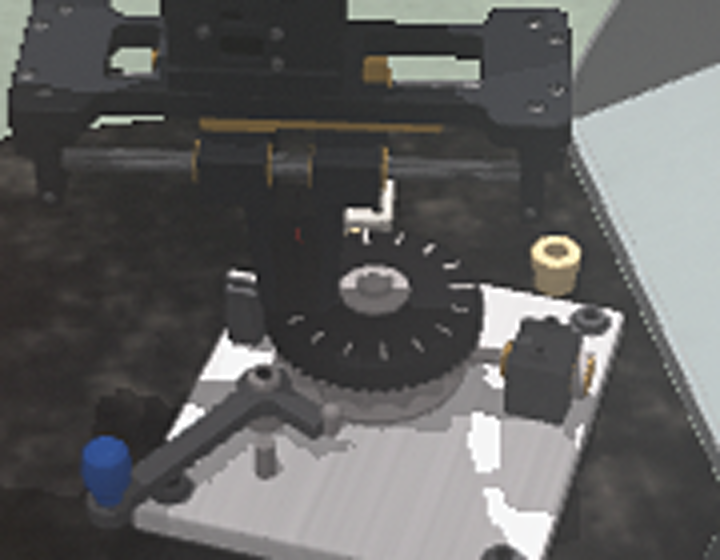

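The picture shows the shut fingers at (300,230), standing in front of the peg and clear of the post. The lever is open, with the blue knob at (107,470). Next I'll close the gap and swing the tool round the dial axis for the first 45°.

>>> step_arm(series=[[-1,4,0,0,0,0,1],[0,0,0,0,0,0,1],[-2.1,3.8,0,0,0,-0.131,1],[0,0,0,0,0,0,1],[-1.7,4,0,0,0,-0.131,1],[0,0,0,0,0,0,1],[-1.1,4.2,0,0,0,-0.131,1],[0,0,0,0,0,0,1],[-0.6,4.2,0,0,0,-0.131,1],[0,0,0,0,0,0,1],[0,4.3,0,0,0,-0.131,1],[0,0,0,0,0,0,1],[0.5,4.3,0,0,0,-0.131,1],[0,0,0,0,0,0,1],[0,0,0,0,0,0,1]])

```text
clock: 3.95
tool_pos: [0.578, -0.0108, 0.0666]
eef_rot: [0.923, 0.385, 0.0, -0.0]
contact_force: [0.4, 0.8, 0.1]
opening: 0.006
finger_force: 0.0
```

```bash
cat > look.py <<'E'
from h import *
C=np.array([.611,-.016])
s=r.get_state();print(s["clock"],s["tool_pos"].round(4),s["contact_force"].round(2))
for n in("scene","side","wrist"):
    c=r.get_calibration(n);im,d=r.snapshot(n)
    for col,z in(("red",.066),("blue",.0465)):
        for cc,t in blobs(im,col,15)[0]:
            p=onz(c,cc,z)[:2]
            if np.hypot(*(p-[.58,-.05]))<.11:
                q=p-C;print(n,col,t,p.round(4),"bearing %.1f r %.1f"%(np.degrees(np.arctan2(q[1],q[0]))%360,1e3*np.hypot(*q)))
E
python3 look.py
```

```text
3.95 [ 0.578  -0.0108  0.0666] [0.43 0.8  0.11]
scene blue [322, 276, 11, 18, 157] [ 0.5232 -0.1114] bearing 227.4 r 129.6
side blue [240, 279, 13, 17, 165] [ 0.5221 -0.1095] bearing 226.5 r 129.0
wrist red [298, 261, 27, 44, 984] [0.5888 0.0007] bearing 142.9 r 27.8
```

Two clicks are done: the peg bearing has gone from 188° to 143°. Next is the remainder.

>>> step_arm(series=[[1.1,4.2,0,0,0,-0.131,1],[0,0,0,0,0,0,1],[1.7,4.0,0,0,0,-0.131,1],[0,0,0,0,0,0,1],[2.1,3.7,0,0,0,-0.131,1],[0,0,0,0,0,0,1],[2.7,3.5,0,0,0,-0.131,1],[0,0,0,0,0,0,1],[2.0,2.0,0,0,0,-0.08,1],[0,0,0,0,0,0,1],[1,1,0,0,0,-0.05,1],[0,0,0,0,0,0,1],[0,0,0,0,0,0,1]])

```text
clock: 5.4
tool_pos: [0.586, 0.0066, 0.0664]
eef_rot: [0.998, 0.068, -0.003, 0.0]
contact_force: [-6.6, -2.6, 3.0]
opening: 0.009
finger_force: 3.1
```

```bash
python3 look.py
```

```text
5.4 [0.586  0.0066 0.0664] [-6.61 -2.59  3.02]
scene blue [322, 276, 11, 18, 153] [ 0.5238 -0.1108] bearing 227.4 r 128.8
side red [304, 228, 7, 5, 30] [ 0.602  -0.0033] bearing 125.3 r 15.6
side blue [240, 279, 13, 17, 164] [ 0.522  -0.1095] bearing 226.4 r 129.1
wrist red [295, 263, 28, 45, 989] [0.5999 0.0099] bearing 113.3 r 28.2
wrist blue [479, 411, 38, 26, 720] [ 0.5153 -0.1174] bearing 226.7 r 139.5
```

The peg is at 75°, just short of the last snap point, so I'll push a little further.

>>> step_arm(series=[[1.2,0.6,0,0,0,-0.03,1],[0,0,0,0,0,0,1],[1.2,0.4,0,0,0,-0.03,1],[0,0,0,0,0,0,1],[0,0,0,0,0,0,1]])

```text
clock: 6.05
tool_pos: [0.592, 0.0086, 0.0669]
eef_rot: [0.999, 0.036, 0.001, -0.0]
contact_force: [-0.0, -0.4, -0.4]
opening: 0.002
finger_force: 0.0
```

```bash
python3 look.py
```

```text
6.05 [0.592  0.0086 0.0669] [-0.01 -0.43 -0.36]
scene blue [322, 277, 11, 17, 150] [ 0.5233 -0.1112] bearing 227.3 r 129.4
side red [308, 227, 7, 5, 31] [ 0.6084 -0.0008] bearing 99.6 r 15.4
side blue [240, 279, 13, 17, 164] [ 0.522  -0.1093] bearing 226.3 r 129.0
wrist red [293, 260, 28, 44, 983] [0.6072 0.012 ] bearing 97.8 r 28.3
wrist blue [491, 411, 37, 24, 672] [ 0.5145 -0.1176] bearing 226.5 r 140.1
```

The dial snapped to click 6 (bearing 97.8°, a 90.5° turn) with no contact force. I'll back off, rise and move to the free side of the knob.

>>> step_arm(series=[[-6,-1,0,0,0,0,1],[-6,-1,0,0,0,0,1],[0,0,20,0,0,0,1],[0,0,20,0,0,0,1],[0,0,20,0,0,0,1],[-10,-13,0,0,0,-0.1,1],[-10,-13,0,0,0,-0.1,1],[-10,-13,0,0,0,-0.1,1],[-10,-13,0,0,0,-0.1,1],[-10,-13,0,0,0,-0.1,1],[-10,-13,0,0,0,0,1],[-10,-13,0,0,0,0,1],[-10,-13,0,0,0,0,1],[0,0,0,0,0,0,1],[0,0,0,0,0,0,1]])

```text
clock: 7.7
tool_pos: [0.4989, -0.0975, 0.1268]
eef_rot: [0.977, -0.213, -0.0, -0.0]
contact_force: [0.5, 0.8, -0.2]
opening: 0.004
finger_force: 0.0
```

```bash
python3 look.py
python3 - <<'E'
from h import *
s=r.get_state();print(s["q"].round(2),s["eef_rot"].round(3))
a=r.snapshot("wrist")[0];cv2.imwrite("pics/w2.png",a)
E
```

```text
7.7 [ 0.4989 -0.0975  0.1268] [ 0.5   0.81 -0.16]
scene red [289, 208, 7, 14, 72] [0.6032 0.0095] bearing 107.0 r 26.7
scene blue [322, 277, 10, 14, 100] [ 0.5256 -0.1094] bearing 227.6 r 126.6
side red [308, 215, 7, 17, 107] [0.6076 0.0135] bearing 96.6 r 29.7
side blue [241, 279, 11, 17, 146] [ 0.5221 -0.1095] bearing 226.5 r 129.0
wrist red [46, 170, 46, 25, 813] [0.6076 0.0126] bearing 96.7 r 28.8
wrist blue [308, 204, 27, 28, 602] [ 0.521  -0.1122] bearing 226.9 r 131.7
[-0.09  0.75  0.33  2.03 -0.54  0.44 -1.36] [ 0.977 -0.212  0.    -0.   ]
```

View pics/w2.png

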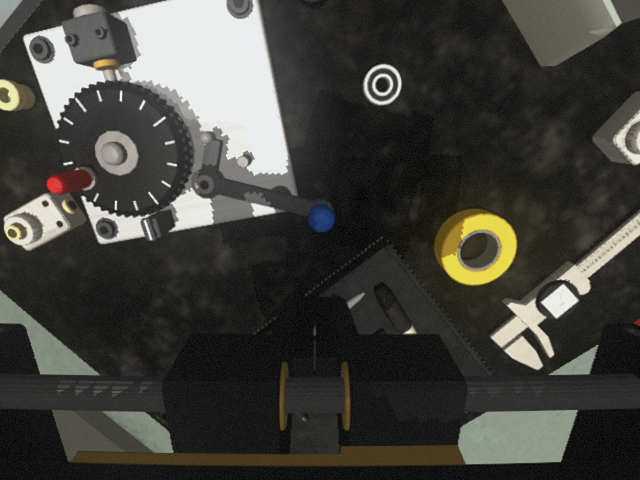

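The wrist view shows the blue knob at (321,217), straight ahead of the shut fingers. The peg is at (70,182) in its new click, the loose parts are undisturbed, and the way down is free. I'll descend.

>>> step_arm(series=[[0,0,-20,0,0,0,1],[0,0,-20,0,0,0,1],[0,0,-20,0,0,0,1],[0,0,-14,0,0,0,1],[0,0,-10,0,0,0,1],[0,0,0,0,0,0,1],[4,-2,0,0,0,0,1],[4,-2,0,0,0,0,1],[0,0,0,0,0,0,1],[0,0,0,0,0,0,1]])

```text
clock: 8.9
tool_pos: [0.5076, -0.1019, 0.0432]
eef_rot: [0.977, -0.213, 0.001, 0.0]
contact_force: [-0.7, 0.4, -0.2]
opening: 0.007
finger_force: 0.0
```

>>> step_arm(series=[[3,-2.4,0,0,0,0,1],[3,-2.4,0,0,0,0,1],[3,-2.4,0,0,0,0,1],[3,-2.4,0,0,0,0,1],[3.4,-1.8,0,0,0,0,1],[3.4,-1.8,0,0,0,0,1],[3.4,-1.8,0,0,0,0,1],[2,-1,0,0,0,0,1],[0,0,0,0,0,0,1],[0,0,0,0,0,0,1]])

```text
clock: 9.9
tool_pos: [0.5318, -0.1179, 0.0428]
eef_rot: [0.977, -0.213, 0.001, 0.0]
contact_force: [-0.9, -0.6, -0.4]
opening: 0.006
finger_force: 0.0
```

```bash
python3 look.py
```

```text
9.9 [ 0.5318 -0.1179  0.0428] [-0.88 -0.61 -0.36]
side red [308, 215, 7, 17, 109] [0.6077 0.0132] bearing 96.4 r 29.4
side blue [258, 287, 12, 17, 151] [ 0.5479 -0.1237] bearing 239.6 r 124.8
wrist blue [294, 262, 41, 47, 1489] [ 0.5466 -0.1257] bearing 239.6 r 127.2
```

>>> step_arm(series=[[1.5,-0.5,0,0,0,0,1],[0,0,0,0,0,0,1],[1.5,-0.5,0,0,0,0,1],[0,0,0,0,0,0,1],[1.5,-0.5,0,0,0,0,1],[0,0,0,0,0,0,1],[0,0,0,0,0,0,1]])

```text
clock: 10.75
tool_pos: [0.5358, -0.1195, 0.0427]
eef_rot: [0.977, -0.213, 0.0, 0.0]
contact_force: [-0.0, 0.0, 0.3]
opening: 0.006
finger_force: 0.4
```

```bash
python3 look.py
```

```text
10.75 [ 0.5358 -0.1195  0.0427] [-0.04  0.01  0.3 ]
side red [308, 215, 7, 17, 109] [0.6077 0.0132] bearing 96.4 r 29.4
side blue [261, 288, 11, 17, 153] [ 0.552 -0.125] bearing 241.6 r 124.0
wrist blue [294, 263, 41, 47, 1492] [ 0.5506 -0.1269] bearing 241.4 r 126.3
```

No end-stop force yet, so I'll keep going in small steps.

>>> step_arm(series=[[1.5,-0.4,0,0,0,0,1],[0,0,0,0,0,0,1],[1.5,-0.4,0,0,0,0,1],[0,0,0,0,0,0,1],[0,0,0,0,0,0,1]])

```text
clock: 11.4
tool_pos: [0.5364, -0.1195, 0.0426]
eef_rot: [0.977, -0.213, -0.002, -0.0]
contact_force: [-5.5, 0.3, 4.4]
opening: 0.002
finger_force: 2.9
```

>>> step_arm(series=[[1.5,-0.4,0,0,0,0,1],[1.5,-0.4,0,0,0,0,1],[0,0,0,0,0,0,1],[0,0,0,0,0,0,1]])

```text
clock: 11.8
tool_pos: [0.5366, -0.1195, 0.0424]
eef_rot: [0.977, -0.213, -0.005, -0.001]
contact_force: [-11.2, 2.8, 7.8]
opening: 0.01
finger_force: 5.3
```

```bash
python3 look.py
```

```text
11.8 [ 0.5366 -0.1195  0.0424] [-11.19   2.84   7.78]
side red [308, 215, 7, 17, 109] [0.6077 0.0132] bearing 96.4 r 29.4
side blue [261, 288, 12, 17, 155] [ 0.5525 -0.125 ] bearing 241.8 r 123.7
wrist blue [294, 263, 41, 48, 1515] [ 0.551  -0.1269] bearing 241.6 r 126.1
```

There's a firm stop with the knob at (0.552,-0.126), against a predicted locked position of (0.552,-0.1275), so the lever is home. I'll back off and rise.

>>> step_arm(series=[[-6,2,0,0,0,0,1],[-8,3,0,0,0,0,1],[-8,3,0,0,0,0,1],[0,0,20,0,0,0,1],[0,0,20,0,0,0,1],[0,0,20,0,0,0,1],[0,0,20,0,0,0,1],[0,0,20,0,0,0,1],[0,0,0,0,0,0,1],[0,0,0,0,0,0,1]])

```text
clock: 12.95
tool_pos: [0.52, -0.1126, 0.1427]
eef_rot: [0.977, -0.213, 0.001, -0.0]
contact_force: [-0.5, 0.2, 0.2]
opening: 0.005
finger_force: 0.0
```

```bash
python3 look.py
python3 - <<'E'
from h import *
a=r.snapshot("side")[0];cv2.imwrite("pics/s3.png",cv2.resize(a[170:380,210:430],(720,600)))
E
```

```text
12.95 [ 0.52   -0.1126  0.1427] [-0.54  0.19  0.19]
scene red [289, 205, 7, 17, 109] [0.6093 0.0136] bearing 93.3 r 29.7
scene blue [344, 270, 10, 15, 101] [ 0.555  -0.1255] bearing 242.9 r 123.0
side red [308, 215, 7, 17, 109] [0.6077 0.0132] bearing 96.4 r 29.4
side blue [261, 288, 11, 17, 127] [ 0.5511 -0.1235] bearing 240.9 r 123.0
wrist red [63, 204, 39, 25, 655] [0.6076 0.0125] bearing 96.9 r 28.7
wrist blue [301, 186, 25, 27, 527] [ 0.5514 -0.1273] bearing 241.8 r 126.2
```

View pics/s3.png

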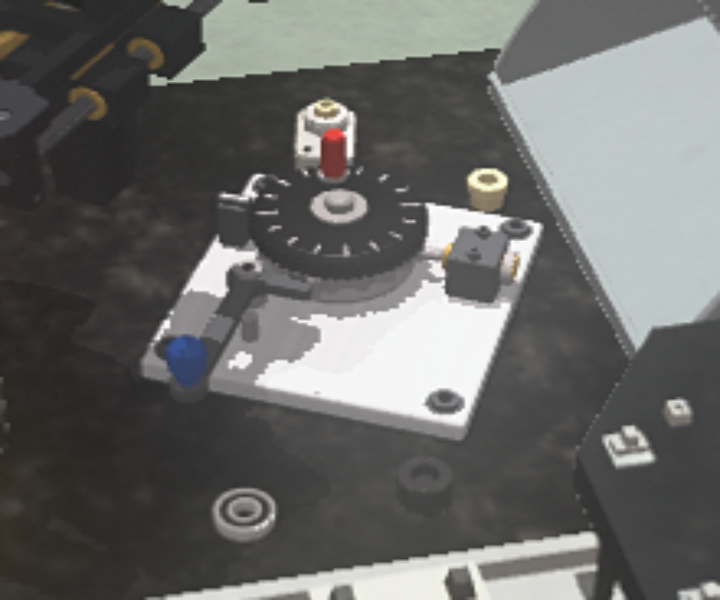

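The picture shows the peg at (333,155), a quarter turn on, and the knob at (185,360) with the lever's nose under the dial. All the loose parts are in place. In the side camera the peg has moved 39.3 mm, against the 37.2–41.8 mm allowed, so I'm handing in.

```bash
python3 -c "
from plant import r
print(r.finish_job())"
```

```text
the job is handed in; nothing more can be done
None
```

The dial is turned four clicks clockwise, the lock lever is pushed home against its stop, the loose parts were left where they were, and the job is handed in (the hand-in gave no verdict).

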